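# Park and lock the telescoping dust pickup

## Task

Park the dust pickup on its carrier board: collapse its telescoping tube fully home, the innermost (orange-capped) section first and then the middle (blue-collared) one. Then turn the red wing knob on the lock head beside it clockwise until it clicks past its detent, and let go. Do not bump the hose rail over the board hard, and leave the glue bottle, the tape measure and the tin where they stand.

Things in the scene. Friction and masses are not known exactly. Their poses are not given: they have to be found in the camera images.
- track: Fixed plywood carrier board, 150 (x) by 360 (y) by 15 mm thick, on the table; origin at its underside's centre, z up, its front (-x) facing roughly to the robot's right (-y). On it are the pickup and the lock head, about 65 mm to either side of its middle; which is nearer the robot changes. Each is turned up to 9 degrees from the board.
- tube_tip (a point): Centre of the end face of the orange cap (46 mm diameter, 10 mm thick) on the innermost tube (36 mm). z is the tube's axis, pointing out: it leans 35 degrees from vertical towards the board's front; y is level. Pushing the tip along -z collapses the tube. All sections are coaxial; the black outer tube (60 mm, with a 68 mm grey rim) is fixed.
- inner (a joint): How far the innermost tube still stands out of the middle one, in m: 0 = fully home (cap on the blue collar, a solid stop), at most 0.06. Stiff sliding fit, about 2.5 N of friction; it stays where left.
- mid (a joint): How far the middle tube still stands out of the outer one, in m: 0 = fully home (blue collar on the grey rim, a solid stop), at most 0.06. About 8 N of friction, so that pushing on the orange cap moves the innermost tube home first and then, pushing on, the middle one.
- mid_collar (a point): Centre of the outer face of the middle tube's blue collar (56 mm diameter, 10 mm thick; the middle tube is steel, 48 mm); z axis as tube_tip. It lies inner + 10 mm below the tip along the axis.
- knob_grip (a point): Point on the knob's axis where to pinch its red bar. The bar is 56 mm long (this point's x), 14 mm thick (y), its top 12 mm above this point; the black disc under it (58 mm) has its top 25 mm below. z is the turning axis, pointing out: it leans 35 degrees from vertical to the board's front. A pawl and cheeks, 13 mm high, stand on the face just uphill of the disc.
- knob (a joint): Turn in rad; grows clockwise seen from outside (looking along -z of knob_grip). Starts at 0 to 0.5. Turns easily (0.02 N m) to about 0.67, there a brass lobe meets a sprung roller (up to about 0.25 N m), passes over centre at 0.95 and then springs on past 1.2; end stop at 1.35. Clicked past the detent = above 1.15.
- glue: Yellow glue bottle, 54 mm diameter, 115 mm high, loose and upright; origin at the centre of its underside. Leave alone.
- tape: Grey tape measure case with round yellow faces, 70 by 36 by 66 mm high, loose; origin at the centre of its underside. Leave alone.
- tin: Green tin, 68 mm diameter, 60 mm high, loose and upright; origin at the centre of its underside. Leave alone.
- rail_mid (a point): Middle of the axis of the fixed yellow hose rail (20 mm thick, 330 mm long along the board's y), which runs over the board 230 mm above the table and 13 mm behind (+x of) its centre, on 16 mm posts at its ends that stand 55 mm behind the centre. Axes as track. It blocks a gripper that comes straight down on the knob.

How it is judged:
On the way, in this order (a step that is already met when the one before it is completed fails the run):
1. the innermost tube is home in the middle one (value of joint inner below 0.003 m), for 0.05 s.
2. the middle tube is home in the outer one too (value of joint each of mid, inner below 0.003 m), for 0.1 s.
3. the knob is past its detent (value of joint knob above 1.15 rad), for 0.2 s.
At the end, for the whole second after the job is handed in: Both moving tubes stand out by less than 3 mm, the knob reads more than 1.15 rad (past its detent) and is at rest; the glue bottle, tape measure and tin stand within 30 mm of where they were (all of step 2 and value of joint knob above 1.15 rad and velocity of joint knob below 0.1 rad/s and distance of each of glue, tape, tin from where it was at the start of the episode below 0.03 m); the robot touches nothing.
It fails at once if the middle tube was pushed in (by more than 6 mm) before the innermost one was home (within 6 mm) (distance of mid_collar from where it was at the start of the episode above 0.006 m and value of joint inner above 0.006 m).
It fails at once if a bystander was shoved by more than 30 mm or tipped (distance of any of glue, tape, tin from where it was at the start of the episode above 0.03 m or angle between any of glue, tape, tin's own z axis and vertical above 0.35 rad).
It fails at once if the robot struck the carrier board or the hose rail over it with more than 40 N (contact force between any of the arm, the fingers and track above 40 N).
It also fails if it takes over 43 s, if anything falls off the work surface, if the arm or the gripper's body presses on something with over 40 N, if the wrist force passes 120 N, or if a joint passes its speed limit or range.

## Robot

A 6-joint arm with a two-finger parallel gripper is mounted at the origin on the work surface. World frame = base frame: x ahead of the robot, y to its left, z up, the work surface at z = 0. Lengths are in m, angles in rad, forces in N, time in s.
With the tool pointing down it reaches from about 0.375 to 0.9 m from the base axis. Payload 3.1 kg.
Tool frame: the origin (TCP) lies between the finger pads; the fingertips stand 22 mm ahead of it and the grasp point (between the pads) lies 3 mm ahead of it; z points along the fingers, y is the line along which they close (so a half turn about z gives the same grasp; the last joint's range is limited). The gripper opens to 87 mm and grips with 3 to 60 N. Pads are 19 mm wide; open, the fingers measure 117 mm over their backs; the gripper's body (75 mm by 190 mm) begins 51 mm behind the grasp point.
Start: joints at [0.943, 0.527, 1.433, -0, 1.181, -0.178], TCP at [0.272, 0.563, 0.245] pointing down, gripper open.
Joint ranges: [-3.08, 3.08], [-0.75, 2.2], [0.22, 2.44], [-1.43, 4.57], [0, 2.65], [-2.85, 2.85]. Speed limits (rad/s): [2.79, 2.79, 3.14, 3.14, 3.14, 3.14].

## Interface

Orientations are given as a unit quaternion [x, y, z, w].
In Python, from rig import get_obs, camera, get_calibration, hand_in, cut_out gives the robot as it stands.
- The arm moves only by the shell command python3 -m inch 'ROWS' [OPENING] [FORCE]. ROWS is JSON, one flat list of numbers, 6 for each row, row after row: the shift along the tool's x, y, z scaled (see below), then the turn, a rotation vector about the tool's x, y, z scaled (see below). A call has 1 to 20 rows; each row is the pose to reach, as a shift and turn from the pose commanded when the call began, along the tool's axes at that moment; what a row does not reach only later rows make up. The controller multiplies each number of a shift by 0.08 m and each number of a turn by 90 degrees. A row lasts 1/12 s, in which the tool goes at most 41.7 mm and 7.16 degrees, less where a joint would pass 70% of its speed; a pose out of reach is approached as far as the arm can. A call with a number of a shift or a turn outside -1 to 1 is refused whole. A call with a gripper value outside its range is refused whole. OPENING is the finger opening in mm, from 0 to 87, set as the call begins (- or left out, the last holds). The fingers move at their own pace and stop on an object; FORCE is the grip in N (left out, the last holds). Time passes only in rows, so rows that repeat a pose let the fingers close. It gives the time, the measured TCP pose, the force, the opening and the grip force at its end, in the units of the state.
- get_obs(): the state, without advancing time (a new reading comes with each control period).
- camera(name): name is "scene" or "top"; returns the picture (400x640x3 uint8, red, green, blue); there is no depth.
- get_calibration(name): a dict with "vertical_fov" (degrees; the focal length in pixels is half the picture's height over the tangent of half this angle, whatever the lens; pixels are square), "cx", "cy" (the principal point, pixels), "T" (4x4, takes a point from camera to world coordinates). Camera axes: x right, y down, z forward; pixel columns grow to the right and rows downward; lengths in m; the calibration is good to about 2 mm. A picture is of the moment at which its call begins. get_calibration takes no time and is no camera call.
- hand_in(): hands the job in; it is judged then, once.
Trained networks look in the newest picture that a camera, given by its name, has taken for a name from the list of things; names that differ only in an ending like _2 or _b are one class to them, and where a whole thing is asked for, a point or a joint stands for the part that bears it (a point fixed in the world has none). Each returns a list of dicts, best first, with "conf" (0 to 1); they miss things now and then, are a little off and sometimes report something else, mostly with a low value. They report only what shows in the picture. A call takes as long as a camera call.
- cut_out(camera, thing): "region" (400x640 bool, what is visible of it) and "bbox" ([left, top, right, bottom] in pixels, round what is visible of it).
The state is a dict: "time": time; "q": joint angles; "joint_velocities": joint speeds; "joint_torque": joint torques, N m; "position": TCP position; "tool_rot": TCP orientation; "ft_force": force on the tool from outside, world axes, zero at the start; "moment": the same for the moment, N m; "grip_width": finger opening in m; "grip_force": force on a finger pad.
Only numpy, scipy, OpenCV 4.12 (cv2) and the standard library are available. Lean on these libraries where they do the work, as an engineer would, in place of code of your own. Each camera call takes 0.05 s, during which the arm holds its last target. There are 200 camera calls.

## Working session

There is one attempt and no reset: what is moved stays moved. The work goes in short steps, Python scripts to look and compute and a shell command to move; the robot and the scene stay as the last step left them, time stands still between calls to the robot, and variables do not carry over. Pictures are saved under pics/ and viewed, at most 10 in all, crops included, and the job is handed in when it is done.

```bash
ls; mkdir -p pics; python3 - <<'E'
from rig import *
import cv2,numpy as np
np.set_printoptions(precision=4,suppress=True)
for n in("scene","top"):
    im=camera(n); cv2.imwrite(f"pics/{n}0.png",im[:,:,::-1]); c=get_calibration(n); print(n,c)
    for t in("tube_tip","mid_collar","knob_grip","glue","tape","tin","track"):
        r=cut_out(n,t)
        for d in r[:2]:
            ys,xs=np.nonzero(d["region"]); print(t,round(d["conf"],2),d["bbox"],xs.mean().round(1),ys.mean().round(1),len(xs))
print(get_obs())
E
```

```text
pics
scene {'vertical_fov': 54.201427570568825, 'cx': 323.63131255514304, 'cy': 193.8259799451353, 'T': array([[-0.5754,  0.6841, -0.4482,  0.8776],
       [ 0.8178,  0.4754, -0.3243,  0.2099],
       [-0.0088, -0.5531, -0.833 ,  0.701 ],
       [ 0.    ,  0.    ,  0.    ,  1.    ]])}
tube_tip 0.64 [282.0, 199.1, 318.0, 236.0] 301.6 216.4 892
mid_collar 0.72 [279.1, 196.5, 342.3, 262.7] 312.4 230.5 2033
knob_grip 0.77 [365.2, 193.7, 409.1, 230.6] 386.2 211.9 598
glue 0.61 [229.1, 240.9, 264.1, 290.6] 246.2 266.2 1227
tape 0.87 [306.1, 148.4, 342.0, 186.0] 323.2 168.7 988
tin 0.93 [265.7, 204.2, 294.5, 245.5] 279.6 225.6 856
track 0.66 [281.1, 132.0, 467.3, 377.7] 369.3 272.8 11650
top {'vertical_fov': 51.65395549720678, 'cx': 318.24202569403775, 'cy': 202.08908017879065, 'T': array([[-0.0154, -0.9949,  0.0997,  0.4983],
       [-0.9999,  0.0153, -0.0018,  0.0121],
       [ 0.0002, -0.0998, -0.995 ,  0.9553],
       [ 0.    ,  0.    ,  0.    ,  1.    ]])}
tube_tip 0.97 [302.6, 141.1, 329.0, 165.0] 315.1 153.2 578
mid_collar 0.83 [277.1, 139.5, 328.1, 173.4] 305.4 156.3 1183
knob_grip 0.58 [263.9, 211.1, 292.1, 242.3] 275.2 226.3 634
glue 0.67 [338.9, 174.3, 371.7, 205.6] 355.2 189.5 763
glue 0.59 [339.2, 125.1, 363.6, 157.1] 351.9 139.3 570
tape 0.68 [348.6, 242.0, 376.0, 275.6] 362.6 257.4 633
tin 0.95 [338.2, 170.2, 370.5, 204.6] 355.1 189.8 767
track 0.87 [226.9, 98.1, 314.7, 283.7] 270.5 199.9 8303
{'time': 0.8, 'q': array([ 0.9425,  0.5275,  1.4327,  0.    ,  1.1814, -0.1785]), 'joint_velocities': array([-0.0004,  0.0004,  0.0001, -0.0007,  0.0024,  0.0013]), 'joint_torque': array([  0.0006, -43.9954, -17.6978,   0.0635,   0.0504,  -0.    ]), 'position': array([0.2717, 0.5628, 0.2446]), 'tool_rot': array([0.223 , 0.9748, 0.    , 0.    ]), 'ft_force': array([ 0.1719, -0.0807, -0.1683]), 'moment': array([0.0201, 0.0219, 0.0267]), 'grip_force': 0.0, 'grip_width': 0.08701879411804532}
```

```bash
python3 - <<'E'
import cv2
a=cv2.imread("pics/scene0.png")[120:390,210:490]; b=cv2.imread("pics/top0.png")[85:295,215:395]
cv2.imwrite("pics/s1.png",cv2.resize(a,None,fx=2.2,fy=2.2,interpolation=2)); cv2.imwrite("pics/t1.png",cv2.resize(b,None,fx=2.8,fy=2.8,interpolation=2))
E
```

```text
(no output)
```

View pics/s1.png

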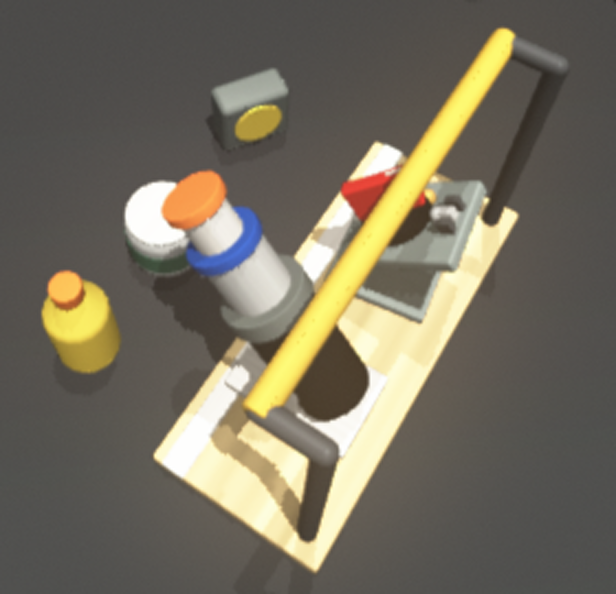

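View pics/t1.png

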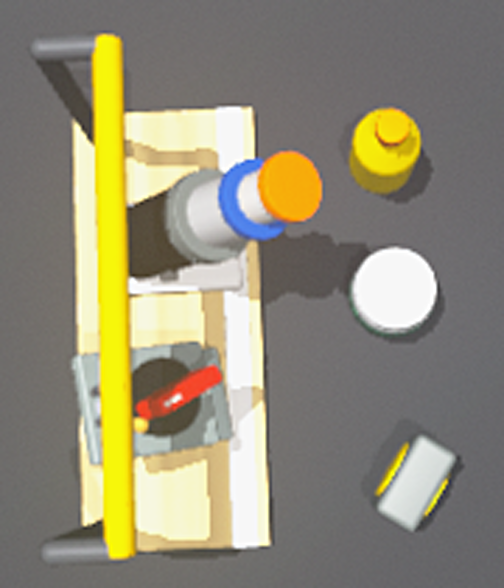

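The top view shows the pickup far from the robot: orange cap at about (318,152), blue collar left of it. The knob is near the robot, with its red bar running from (264,233) to (294,218) and partly under the rail. The bystanders are to the right, with the tube leaning their way (-y). I'll fit models to the colour masks next.

```bash
cat > fit.py <<'E'
import numpy as np,cv2
from rig import get_calibration
from scipy.spatial.transform import Rotation as R
from scipy.optimize import minimize
S=4; th=np.linspace(0,2*np.pi,48,endpoint=False)
CAL={n:get_calibration(n) for n in("scene","top")}
def proj(n,P):
    c=CAL[n];T=c["T"];p=(np.asarray(P)-T[:3,3])@T[:3,:3];f=200/np.tan(np.radians(c["vertical_fov"]/2))
    return p[:,:2]/p[:,2:]*f+[c["cx"],c["cy"]]
def ray(n,u,z):
    c=CAL[n];T=c["T"];f=200/np.tan(np.radians(c["vertical_fov"]/2))
    d=T[:3,:3]@np.array([(u[0]-c["cx"])/f,(u[1]-c["cy"])/f,1]);return T[:3,3]+d*(z-T[2,3])/d[2]
def fill(m,n,P,v):
    h=cv2.convexHull(((proj(n,P)+.5)*S*16-8).round().astype(np.int32))
    cv2.fillConvexPoly(m,h,v,shift=4)
def frame(az,roll=0): # z leans 35deg towards az; x = downhill direction rotated by roll
    z=np.array([np.sin(.6109)*np.cos(az),np.sin(.6109)*np.sin(az),np.cos(.6109)]);y=np.array([-np.sin(az),np.cos(az),0]);x=np.cross(y,z)
    return np.c_[x,y,z]@R.from_euler("z",roll).as_matrix()
def cyl(o,F,r,z0,z1):
    return np.vstack([o+(np.c_[r*np.cos(th),r*np.sin(th),0*th+z])@F.T for z in(z0,z1)])
def box(o,F,a,b,z0,z1): return o+np.array([[x,y,z] for x in(-a,a) for y in(-b,b) for z in(z0,z1)])@F.T
def down(m): return cv2.resize(m.astype(np.float32),(640,400),interpolation=cv2.INTER_AREA)
def hsv(n,f): return cv2.cvtColor(cv2.imread(f),cv2.COLOR_BGR2HSV).astype(int)
def blob(m,box_):
    k=np.zeros_like(m);l,t,r,b=box_;k[t:b,l:r]=m[t:b,l:r];return k
E
cat > f1.py <<'E'
from fit import *
np.set_printoptions(precision=4,suppress=True)
W={"scene":(275,190,350,270),"top":(270,130,335,185)}; WK={"scene":(355,180,425,245),"top":(255,205,300,245)}
Or,Bl,Rd,Ig={}, {}, {}, {}
for n in W:
    h=hsv(n,f"pics/{n}0.png");H,s,v=h[...,0],h[...,1],h[...,2]
    Or[n]=blob((H>4)&(H<18)&(s>150)&(v>110),W[n]).astype(float); Bl[n]=blob((H>105)&(H<130)&(s>120),W[n]).astype(float)
    Rd[n]=blob(((H<4)|(H>172))&(s>120)&(v>60),WK[n]).astype(float); Ig[n]=blob((H>=7)&(H<35)&(s>140),WK[n])
    print(n,Or[n].sum(),Bl[n].sum(),Rd[n].sum())
def cost(p):
    o=p[:3];F=frame(p[3]);e=0
    for n in W:
        m=np.zeros((400*S,640*S),np.uint8)
        c=o-F[:,2]*(p[4]+.01);fill(m,n,cyl(c,F,.028,-.01,0),1);fill(m,n,cyl(c,F,.018,0,p[4]),0);fill(m,n,cyl(o,F,.023,-.01,0),2)
        e+=np.abs(down(m==1)-Bl[n]).sum()+np.abs(down(m==2)-Or[n]).sum()
    return e
def costk(p):
    F=frame(p[3],p[4]);e=0
    for n in WK:
        m=np.zeros((400*S,640*S),np.uint8);fill(m,n,box(p[:3],F,.028,.007,-p[5],.012),1)
        e+=(np.abs(down(m)-Rd[n])*~Ig[n]).sum()
    return e
def nm(f,x0,st):
    best=None
    for k in range(4):
        x0=np.array(x0);sim=np.vstack([x0]+[x0+d for d in np.diag(st)*(1 if k%2==0 else -.5)])
        r=minimize(f,x0,method="Nelder-Mead",options=dict(initial_simplex=sim,maxiter=250));x0=r.x
    return r
g=ray("top",(318,152),.2)
best=min((nm(cost,[*ray("top",(318,152),z),-np.pi/2,.04],[.006,.006,.01,.1,.01]) for z in(.17,.2)),key=lambda r:r.fun)
print("tube",best.fun,best.x,"az deg",np.degrees(best.x[3]))
best=min((nm(costk,[*ray("top",(279,225.5),.1),-np.pi/2,a,.02],[.006,.006,.01,.1,.2,.006]) for a in(.3,.6)),key=lambda r:r.fun)
print("knob",best.fun,best.x,"az,roll deg",np.degrees(best.x[3:5]))
F=frame(best.x[3],best.x[4]);print("bar x dir",F[:,0])
# board corners from top crop
C=[np.array(c)/2.8+[215,85] for c in((253,107),(269,546),(72,112),(128,550))]
for c in C: print("corner",ray("top",c,.015))
for c in((110,45),(120,550)): print("rail end",ray("top",np.array(c)/2.8+[215,85],.23))
for nme,c,z in(("glue",(391,125),.115),("tin",(395,290),.06),("tape",(420,483),.066)): print(nme,ray("top",np.array(c)/2.8+[215,85],z))
E
time python3 f1.py
```

```text
scene 517.0 364.0 226.0
top 52.0 249.0 18.0
tube 713.25 [ 0.6635  0.0059  0.2248 -1.5921  0.0293] az deg -91.22237292050842
knob 253.4375 [ 0.5361  0.0866  0.1311 -0.8916 -0.2279 -0.0121] az,roll deg [-51.0821 -13.0572]
bar x dir [ 0.3255 -0.7628 -0.5588]
corner [0.7779 0.0376 0.015 ]
corner [0.4171 0.0292 0.015 ]
corner [0.7759 0.1883 0.015 ]
corner [0.4157 0.1422 0.015 ]
rail end [0.7564 0.1236 0.23  ]
rail end [0.4347 0.1174 0.23  ]
glue [ 0.7329 -0.0675  0.115 ]
tin [ 0.6165 -0.0726  0.06  ]
tape [ 0.4671 -0.0875  0.066 ]
real	0m23.570s
user	0m36.084s
sys	0m7.088s
```

```bash
python3 - <<'E'
from fit import *
h=hsv("top","pics/top0.png")
for p in((318,152),(312,150),(326,156),(322,143),(292,219),(288,222),(280,226),(270,230),(255,226),(266,236)): print(p,h[p[1],p[0]])
h=hsv("s","pics/scene0.png")
for p in((300,208),(312,212),(290,214),(375,208),(392,202),(400,215),(372,214)): print(p,h[p[1],p[0]])
E
```

```text
(318, 152) [ 20 245 247]
(312, 150) [ 21 245 247]
(326, 156) [ 20 245 247]
(322, 143) [ 21 245 247]
(292, 219) [  4 214 247]
(288, 222) [  4 211 245]
(280, 226) [  4 186 245]
(270, 230) [  6 187 173]
(255, 226) [ 30 245 247]
(266, 236) [ 26 165 250]
(300, 208) [ 14 174 249]
(312, 212) [ 18  27 211]
(290, 214) [ 14 175 249]
(375, 208) [  3 188 176]
(392, 202) [ 27 151 252]
(400, 215) [ 15 103  69]
(372, 214) [  3 186 174]
```

```bash
sed -i 's/(H>4)&(H<18)&(s>150)/(H>8)\&(H<25)\&(s>140)/; s/((H<4)|(H>172))&(s>120)/((H<10)|(H>172))\&(s>140)/; s/Ig\[n\]=blob((H>=7).*$/Ig[n]=cv2.dilate(blob((H>=12)\&(H<35)\&(s>120),WK[n]).astype(np.uint8),np.ones((3,3)))>0/' f1.py
sed -i 's/np.array(\[-np.sin/np.array([-np.sin/' f1.py
cat >> f1.py <<'E'
np.save("knob.npy",best.x)
out=[]
for n in WK:
    im=cv2.imread(f"pics/{n}0.png");big=cv2.resize(im,None,fx=5,fy=5,interpolation=cv2.INTER_NEAREST)
    for P in(box(best.x[:3],F,.028,.007,-best.x[5],.012),):
        q=((proj(n,P)+.5)*5).astype(int)
        for i in range(8):
            for j in range(i):
                if bin(i^j).count("1")==1: cv2.line(big,tuple(map(int,q[i])),tuple(map(int,q[j])),(255,255,0),1)
    o=TB.x;G=frame(o[3])
    for P in(cyl(o[:3],G,.023,0,0),cyl(o[:3]-G[:,2]*(o[4]+.01),G,.028,0,0)):
        cv2.polylines(big,[((proj(n,P[:48])+.5)*5).astype(int)],True,(0,255,0),1)
    a=(270,180) if n=="scene" else (255,130)
    out.append(big[a[1]*5:a[1]*5+590,a[0]*5:a[0]*5+(780 if n=="scene" else 390)])
cv2.imwrite("pics/fit.png",cv2.resize(np.hstack(out),(800,403)))
E
sed -i 's/^print("tube",/TB=best;print("tube",/' f1.py; python3 f1.py
```

```text
scene 548.0 364.0 298.0
top 456.0 249.0 239.0
tube 319.375 [ 0.6635  0.0059  0.2253 -1.5886  0.029 ] az deg -91.02109960053059
knob 67.25 [ 0.5364  0.0891  0.137  -1.388   0.3024  0.0185] az,roll deg [-79.5262  17.3247]
bar x dir [ 0.435  -0.7148 -0.5476]
corner [0.7779 0.0376 0.015 ]
corner [0.4171 0.0292 0.015 ]
corner [0.7759 0.1883 0.015 ]
corner [0.4157 0.1422 0.015 ]
rail end [0.7564 0.1236 0.23  ]
rail end [0.4347 0.1174 0.23  ]
glue [ 0.7329 -0.0675  0.115 ]
tin [ 0.6165 -0.0726  0.06  ]
tape [ 0.4671 -0.0875  0.066 ]
```

View pics/fit.png

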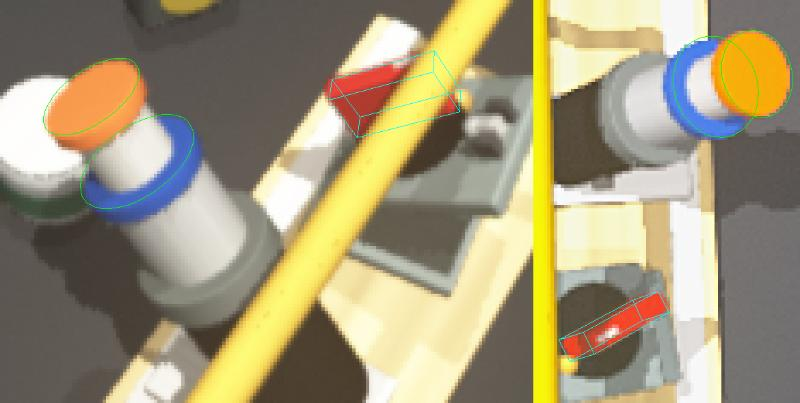

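```bash
sed -i 's/^best=min((nm(cost,.*$/best=min((nm(cost,[*ray("top",(318,152),z),np.radians(a),i],[.006,.006,.01,.1,.01]) for z in(.19,.22) for a in(-80,-92) for i in(.03,.05)),key=lambda r:r.fun)/' f1.py; python3 f1.py | head -5
```

```text
scene 548.0 364.0 298.0
top 456.0 249.0 239.0
tube 318.0625 [ 0.6636  0.0058  0.2247 -1.5864  0.029 ] az deg -90.8914931435084
knob 67.25 [ 0.5364  0.0891  0.137  -1.388   0.3024  0.0185] az,roll deg [-79.5262  17.3247]
bar x dir [ 0.435  -0.7148 -0.5476]
```

View pics/fit.png

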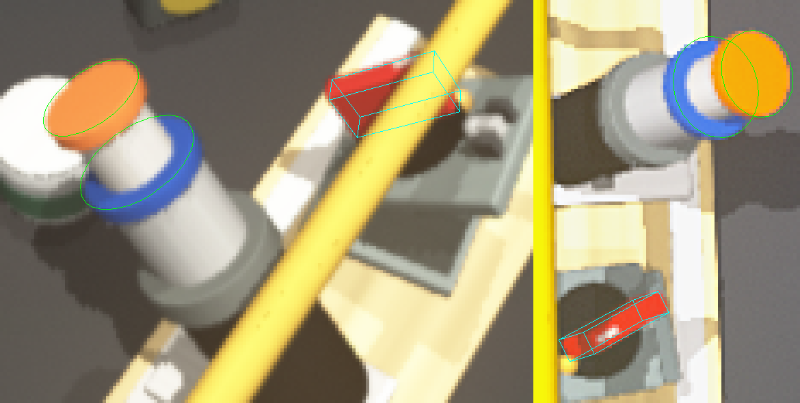

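The fit holds up. The tip is about (0.664, 0.006, 0.225), the knob about (0.536, 0.089, 0.137), and both sit about 65 mm from the board's middle at x≈0.597. Next I'll plan a path to a standoff above the cap with closed fingers.

```bash
cat > plan.py <<'E'
from fit import *
from rig import get_obs
from scipy.spatial.transform import Slerp
def Rtool(zt,ylev): # tool z, tool y close to ylev
    z=np.array(zt)/np.linalg.norm(zt);y=np.array(ylev)-z*np.dot(z,ylev);y/=np.linalg.norm(y)
    return R.from_matrix(np.c_[np.cross(y,z),y,z])
def plan(p,r,P,Rt,n=None):
    """rows for n straight segments from (p,r) to (P,Rt)"""
    P=np.array(P);n=n or int(np.ceil(np.linalg.norm(P-p)/.075));sl=Slerp([0,1],R.concatenate([r,Rt]));q,s=p,r
    for i in range(1,n+1):
        P1=p+(P-p)*i/n;s1=sl(i/n);d=s.inv().apply(P1-q);w=(s.inv()*s1).as_rotvec()
        k=max(np.ceil(np.linalg.norm(d)/.04),np.ceil(np.degrees(np.linalg.norm(w))/7))
        print(int(k),"x",[round(float(v),2) for v in np.r_[d/.08,w/(np.pi/2)]]);q,s=P1,s1
    return P,Rt
def now():
    o=get_obs();return o["position"],R.from_quat(o["tool_rot"])
tip=np.array([.6636,.0058,.2247]);AX=frame(np.radians(-90.5))[:,2]
RT=Rtool(-AX,[1,0,0])
E
python3 - <<'E'
from plan import *
p,r=now()
a=plan(p,r,[.36,.44,.40],r); print()
b=plan(*a,tip+AX*.16,RT); print(b[0]); plan(*b,tip+AX*.052,RT)
E
```

```text
2 x [-0.55, -0.3, -0.65, 0.0, 0.0, 0.0]
2 x [-0.55, -0.3, -0.65, 0.0, 0.0, 0.0]
2 x [-0.55, -0.3, -0.65, 0.0, 0.0, 0.0]

2 x [-0.7, -0.48, 0.06, -0.02, 0.04, 0.08]
2 x [-0.75, -0.39, 0.0, -0.02, 0.04, 0.08]
2 x [-0.79, -0.29, -0.06, -0.02, 0.04, 0.08]
2 x [-0.81, -0.19, -0.12, -0.02, 0.04, 0.08]
2 x [-0.82, -0.09, -0.17, -0.02, 0.04, 0.08]
2 x [-0.82, 0.02, -0.22, -0.02, 0.04, 0.08]
2 x [-0.79, 0.12, -0.27, -0.02, 0.04, 0.08]
2 x [-0.75, 0.23, -0.31, -0.02, 0.04, 0.08]
2 x [-0.7, 0.33, -0.34, -0.02, 0.04, 0.08]
[ 0.66279911 -0.08597329  0.35576114]
2 x [0.0, -0.0, 0.67, 0.0, -0.0, 0.0]
2 x [-0.0, -0.0, 0.68, 0.0, 0.0, 0.0]
```

```bash

python3 -m inch '[-0.55,-0.3,-0.65,0,0,0,-0.55,-0.3,-0.65,0,0,0]' 0 10
python3 -m inch '[-0.55,-0.3,-0.65,0,0,0,-0.55,-0.3,-0.65,0,0,0]' >/dev/null
python3 -m inch '[-0.55,-0.3,-0.65,0,0,0,-0.55,-0.3,-0.65,0,0,0]'
python3 -m inch '[-0.7,-0.48,0.06,-0.02,0.04,0.08,-0.7,-0.48,0.06,-0.02,0.04,0.08]' >/dev/null
python3 -m inch '[-0.75,-0.39,0,-0.02,0.04,0.08,-0.75,-0.39,0,-0.02,0.04,0.08]' >/dev/null
python3 -m inch '[-0.79,-0.29,-0.06,-0.02,0.04,0.08,-0.79,-0.29,-0.06,-0.02,0.04,0.08]'
python3 -m inch '[-0.81,-0.19,-0.12,-0.02,0.04,0.08,-0.81,-0.19,-0.12,-0.02,0.04,0.08]' >/dev/null
python3 -m inch '[-0.82,-0.09,-0.17,-0.02,0.04,0.08,-0.82,-0.09,-0.17,-0.02,0.04,0.08]'
```

```text
time: 0.97
position: [0.3006, 0.5213, 0.2962]
tool_rot: [0.222, 0.975, -0.001, -0.0]
ft_force: [1.2, 0.5, 0.4]
grip_width: 0.0801
grip_force: 0.0
time: 1.3
position: [0.3605, 0.4393, 0.403]
tool_rot: [0.223, 0.975, 0.001, 0.001]
ft_force: [0.0, 0.5, -0.3]
grip_width: 0.055
grip_force: 0.0
time: 1.8
position: [0.4612, 0.261, 0.3861]
tool_rot: [0.403, 0.909, 0.067, -0.081]
ft_force: [-0.6, -0.7, -0.3]
grip_width: 0.0148
grip_force: 0.0
time: 2.13
position: [0.5265, 0.1432, 0.3763]
tool_rot: [0.511, 0.842, 0.109, -0.133]
ft_force: [-0.9, 0.2, -0.7]
grip_width: 0.001
grip_force: 0.0
```

```bash
python3 - <<'E'
from plan import *
p,r=now();print(p)
b=plan(p,r,tip+AX*.16,RT)
E
```

```text
[0.52652598 0.14324311 0.37631616]
2 x [-0.81, 0.05, -0.22, -0.03, 0.04, 0.07]
2 x [-0.78, 0.15, -0.26, -0.03, 0.04, 0.07]
2 x [-0.74, 0.25, -0.3, -0.03, 0.04, 0.07]
2 x [-0.69, 0.34, -0.33, -0.03, 0.04, 0.07]
```

```bash

python3 -m inch '[-0.81,0.05,-0.22,-0.03,0.04,0.07,-0.81,0.05,-0.22,-0.03,0.04,0.07]' >/dev/null
python3 -m inch '[-0.78,0.15,-0.26,-0.03,0.04,0.07,-0.78,0.15,-0.26,-0.03,0.04,0.07]' >/dev/null
python3 -m inch '[-0.74,0.25,-0.3,-0.03,0.04,0.07,-0.74,0.25,-0.3,-0.03,0.04,0.07]' >/dev/null
python3 -m inch '[-0.69,0.34,-0.33,-0.03,0.04,0.07,-0.69,0.34,-0.33,-0.03,0.04,0.07,-0.69,0.34,-0.33,-0.03,0.04,0.07,-0.69,0.34,-0.33,-0.03,0.04,0.07]'
python3 - <<'E'
from plan import *
p,r=now();print(p,get_obs()["q"])
b=plan(p,r,tip+AX*.05,RT)
E
```

```text
time: 2.97
position: [0.6633, -0.0835, 0.3553]
tool_rot: [0.673, 0.675, 0.218, -0.209]
ft_force: [-0.2, 1.0, 0.4]
grip_width: 0.0003
grip_force: 0.0
[ 0.66332677 -0.08347416  0.35526766] [-0.51588075  0.59137728  1.1405154   0.53715584  1.71166591 -0.52482297]
2 x [-0.01, -0.01, 0.68, 0.0, -0.0, 0.0]
2 x [-0.01, -0.01, 0.68, 0.0, -0.0, 0.0]
```

```bash

python3 -m inch '[-0.01,-0.01,0.68,0,0,0,-0.01,-0.01,0.68,0,0,0]' >/dev/null
python3 -m inch '[-0.01,-0.01,0.78,0,0,0,-0.01,-0.01,0.78,0,0,0,-0.01,-0.01,0.78,0,0,0]'
python3 - <<'E'
from plan import *
from rig import camera
p,r=now();print(p);b=plan(p,r,tip+AX*.022,RT,1)
a=cv2.resize(camera("scene")[130:270,250:430],None,fx=3,fy=3); t=cv2.resize(camera("top")[90:230,240:370],None,fx=3,fy=3)
cv2.imwrite("pics/s2.png",np.hstack([a,t])[:,:800,::-1])
E
```

```text
time: 3.38
position: [0.6591, -0.0105, 0.2567]
tool_rot: [0.671, 0.676, 0.216, -0.214]
ft_force: [-0.8, 0.0, -0.4]
grip_width: 0.0006
grip_force: 0.0
[ 0.65909568 -0.0104946   0.25667006]
1 x [-0.06, 0.05, 0.17, -0.0, -0.0, 0.01]
```

View pics/s2.png

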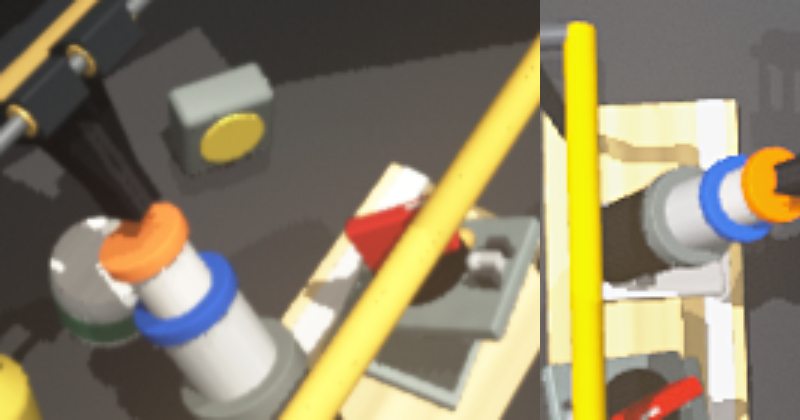

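The fingertips are centred on the cap: scene crop (145,225), over the orange face. I'll push in now.

```bash

python3 -m inch '[-0.06,0.05,0.1,0,0,0.01,-0.06,0.05,0.2,0,0,0.01,-0.06,0.05,0.27,0,0,0.01,-0.06,0.05,0.33,0,0,0.01]'
python3 -m inch '[0,0,0.05,0,0,0,0,0,0.1,0,0,0,0,0,0.15,0,0,0]'
python3 -m inch '[0,0,0.04,0,0,0,0,0,0.08,0,0,0]'
python3 -m inch '[0,0,0.04,0,0,0,0,0,0.08,0,0,0]'
python3 -m inch '[0,0,0.04,0,0,0,0,0,0.08,0,0,0]'

```

```text
time: 3.82
position: [0.6676, -0.0049, 0.2359]
tool_rot: [0.678, 0.671, 0.217, -0.21]
ft_force: [0.5, -2.1, 1.0]
grip_width: 0.0006
grip_force: 1.1
time: 4.07
position: [0.6674, 0.0021, 0.2259]
tool_rot: [0.678, 0.671, 0.216, -0.21]
ft_force: [0.4, -1.7, 1.2]
grip_width: 0.0001
grip_force: 1.1
time: 4.23
position: [0.6673, 0.006, 0.2204]
tool_rot: [0.677, 0.671, 0.216, -0.21]
ft_force: [-0.4, -1.3, 1.0]
grip_width: 0.0007
grip_force: 1.0
time: 4.4
position: [0.6672, 0.0097, 0.2153]
tool_rot: [0.677, 0.671, 0.216, -0.211]
ft_force: [-1.5, -4.3, 5.0]
grip_width: 0.0006
grip_force: 3.3
time: 4.57
position: [0.6671, 0.0131, 0.2106]
tool_rot: [0.677, 0.671, 0.216, -0.211]
ft_force: [-1.6, -5.2, 5.4]
grip_width: 0.0004
grip_force: 3.4
```

```bash

python3 -m inch '[0,0,0.06,0,0,0,0,0,0.12,0,0,0,0,0,0.18,0,0,0]' | sed -n 2,4p
python3 -m inch '[0,0,0.05,0,0,0,0,0,0.1,0,0,0]'| sed -n 2,4p
python3 -m inch '[0,0,0.05,0,0,0,0,0,0.1,0,0,0]'| sed -n 2,4p

```

```text
position: [0.6669, 0.0213, 0.1988]
tool_rot: [0.677, 0.671, 0.216, -0.211]
ft_force: [-2.1, -5.3, 5.0]
position: [0.6668, 0.026, 0.1921]
tool_rot: [0.677, 0.671, 0.216, -0.211]
ft_force: [-2.8, -5.1, 4.1]
position: [0.6666, 0.0306, 0.1855]
tool_rot: [0.677, 0.671, 0.215, -0.211]
ft_force: [-3.4, -5.7, 4.9]
```

```bash

python3 -m inch '[0,0,0.05,0,0,0,0,0,0.1,0,0,0]'| sed -n 2,4p
python3 -m inch '[0,0,0.03,0,0,0,0,0,0.06,0,0,0]'| sed -n 2,4p
python3 -m inch '[0,0,0.03,0,0,0,0,0,0.06,0,0,0]'| sed -n 2,4p

```

```text
position: [0.6665, 0.0352, 0.1789]
tool_rot: [0.677, 0.671, 0.215, -0.211]
ft_force: [-4.5, -5.3, 4.1]
position: [0.6666, 0.0364, 0.1772]
tool_rot: [0.677, 0.672, 0.215, -0.211]
ft_force: [-10.7, -19.1, 24.4]
position: [0.6667, 0.0366, 0.177]
tool_rot: [0.676, 0.673, 0.215, -0.21]
ft_force: [-16.7, -27.5, 40.9]
```

The force jumped to about 50 N with no further motion, so the stop is reached. I'll back off and check.

```bash

python3 -m inch '[0,0,-0.4,0,0,0,0,0,-0.8,0,0,0,0,0,-0.95,0,0,0]'| sed -n 1,4p
python3 -m inch '[0,0,-0.5,0,0,0,0,0,-0.8,0,0,0,0,0,-0.8,0,0,0]'| sed -n 1,4p
python3 - <<'E'
from plan import *
from rig import camera
a=camera("scene"); t=camera("top"); cv2.imwrite("pics/scene3.png",a[:,:,::-1]);cv2.imwrite("pics/top3.png",t[:,:,::-1])
a=cv2.resize(a[160:300,250:430],None,fx=3,fy=3); t=cv2.resize(t[110:250,245:330],None,fx=3,fy=3)
cv2.imwrite("pics/s3.png",np.hstack([a,t])[:,:800,::-1])
E
```

```text
time: 5.9
position: [0.6685, -0.0043, 0.2365]
tool_rot: [0.677, 0.671, 0.218, -0.208]
ft_force: [0.6, -1.2, 0.5]
time: 6.15
position: [0.6687, -0.0418, 0.2894]
tool_rot: [0.678, 0.671, 0.219, -0.207]
ft_force: [0.5, 0.4, 0.3]
```

View pics/s3.png

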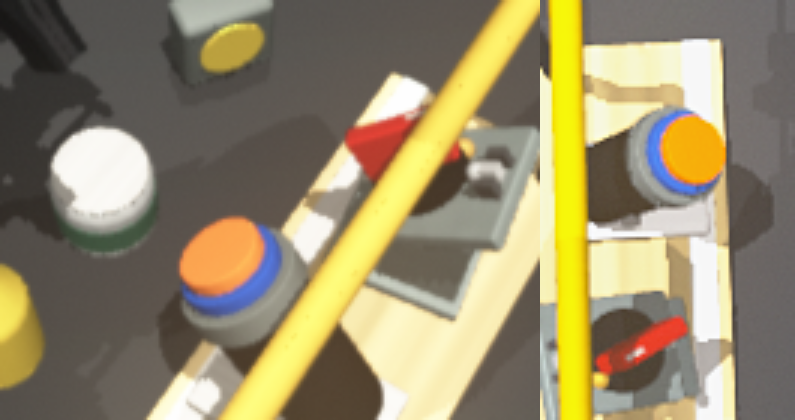

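Both sections are home: the orange cap sits on the blue collar, and the collar on the grey rim, at scene crop (230,260). The bystanders haven't moved. Next I'll push the bar's downhill end clockwise with the closed fingertips, which keeps the gripper body clear of the rail.

```bash
cat >> plan.py <<'E'
KG=np.array([.5364,.0891,.137]);FK=frame(np.radians(-80));RK=Rtool(-FK[:,2],FK[:,1])
def kp(u,v,h): return KG+FK@np.array([u,v,h])/1000+.022*FK[:,2]
def kin(p): return (FK.T@(p-.022*FK[:,2]-KG)*1000).round(1)
E
python3 - <<'E'
from plan import *
p,r=now();print(kin(p))
a=plan(p,r,kp(24,45,80),RK);print(a[0]); a=plan(*a,kp(24,45,-3),RK);print()
for q in((24,32),(27,22),(29,11),(28,4),(25,-3),(22,-10)): a=plan(*a,kp(*q,-3),RK)
E
```

```text
[ 36.8 105.7 184.6]
2 x [0.02, -0.46, 0.61, 0.04, -0.0, -0.05]
2 x [0.05, -0.42, 0.63, 0.04, -0.0, -0.05]
[0.59428988 0.01993483 0.20678496]
2 x [0.0, 0.0, 0.52, 0.0, 0.0, 0.0]
2 x [0.0, -0.0, 0.52, 0.0, 0.0, 0.0]

1 x [-0.0, -0.16, -0.0, 0.0, 0.0, 0.0]
1 x [-0.04, -0.13, 0.0, 0.0, 0.0, 0.0]
1 x [-0.03, -0.14, -0.0, 0.0, 0.0, 0.0]
1 x [0.01, -0.09, 0.0, 0.0, 0.0, 0.0]
1 x [0.04, -0.09, -0.0, 0.0, 0.0, 0.0]
1 x [0.04, -0.09, 0.0, 0.0, 0.0, 0.0]
```

```bash

python3 -m inch '[0.02,-0.46,0.61,0.04,0,-0.05,0.02,-0.46,0.61,0.04,0,-0.05]' >/dev/null
python3 -m inch '[0.05,-0.42,0.63,0.04,0,-0.05,0.05,-0.42,0.63,0.04,0,-0.05,0.05,-0.42,0.63,0.04,0,-0.05]' |sed -n 1,4p
python3 -m inch '[0,0,0.3,0,0,0,0,0,0.52,0,0,0,0,0,0.52,0,0,0]' |sed -n 1,4p
python3 - <<'E'
from plan import *
from rig import camera
p,r=now();print(kin(p));plan(p,r,kp(24,45,-3),RK)
a=camera("scene"); t=camera("top")
a=cv2.resize(a[130:270,270:430],None,fx=3,fy=3); t=cv2.resize(t[130:270,240:345],None,fx=3,fy=3)
cv2.imwrite("pics/s4.png",np.hstack([a,t])[:,:800,::-1])
E
```

```text
time: 6.67
position: [0.5875, 0.0247, 0.2027]
tool_rot: [0.607, 0.733, 0.187, -0.243]
ft_force: [-1.1, 0.5, -0.4]
time: 6.92
position: [0.5865, 0.0459, 0.1706]
tool_rot: [0.608, 0.734, 0.188, -0.239]
ft_force: [-0.6, 1.1, -0.8]
[22.7 41.8 34.9]
1 x [-0.02, 0.05, 0.47, -0.01, -0.0, 0.0]
```

View pics/s4.png

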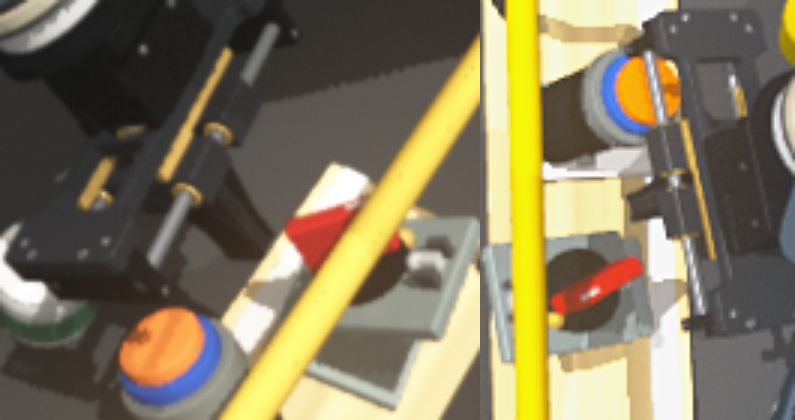

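```bash

python3 -m inch '[-0.02,0,0.2,0,0,0,-0.02,0,0.3,0,0,0]' |sed -n 2,4p
python3 -m inch '[0,0,0.08,0,0,0,0,0,0.13,0,0,0]' |sed -n 2,4p
python3 -m inch '[0,-0.05,0,0,0,0,0,-0.1,0,0,0,0]' |sed -n 2,4p
python3 -m inch '[0,-0.05,0,0,0,0,0,-0.1,0,0,0,0]' |sed -n 2,4p
python3 - <<'E'
from plan import *
p,r=now();print(kin(p))
E
```

```text
position: [0.5874, 0.0549, 0.1531]
tool_rot: [0.608, 0.734, 0.19, -0.234]
ft_force: [-0.3, 0.6, 0.2]
position: [0.5854, 0.0613, 0.1443]
tool_rot: [0.608, 0.734, 0.19, -0.235]
ft_force: [-0.5, 0.1, 0.1]
position: [0.5774, 0.0595, 0.1447]
tool_rot: [0.608, 0.734, 0.19, -0.235]
ft_force: [-0.4, -0.2, -0.8]
position: [0.5693, 0.0578, 0.1449]
tool_rot: [0.608, 0.734, 0.19, -0.235]
ft_force: [0.2, -0.4, 1.3]
[25.4 27.   5.5]
```

```bash

python3 -m inch '[0,0.12,0.03,0,0,0,0,0.12,0.11,0,0,0]' |sed -n 2,4p
python3 -m inch '[0,-0.06,0,0,0,0,0,-0.12,0,0,0,0]' |sed -n 2,4p
python3 -m inch '[-0.01,-0.05,0,0,0,0,-0.02,-0.1,0,0,0,0]' |sed -n 2,4p
python3 -m inch '[-0.02,-0.05,0,0,0,0,-0.04,-0.1,0,0,0,0]' |sed -n 2,4p
python3 - <<'E'
from plan import *
p,r=now();print(kin(p))
E
```

```text
position: [0.5806, 0.0643, 0.138]
tool_rot: [0.609, 0.734, 0.191, -0.233]
ft_force: [1.5, 0.2, 0.0]
position: [0.5681, 0.0635, 0.1368]
tool_rot: [0.608, 0.734, 0.189, -0.236]
ft_force: [-0.6, -0.6, -0.5]
position: [0.5611, 0.0601, 0.1363]
tool_rot: [0.608, 0.734, 0.19, -0.234]
ft_force: [1.3, 0.3, -0.5]
position: [0.5559, 0.0571, 0.1354]
tool_rot: [0.609, 0.733, 0.193, -0.234]
ft_force: [11.0, 9.6, -1.7]
[29.5 13.7 -3.3]
```

```bash
python3 - <<'E'
from plan import *
from rig import camera
a=camera("scene"); t=camera("top")
a=cv2.resize(a[150:250,300:430],None,fx=3.4,fy=3.4); t=cv2.resize(t[170:270,240:345],None,fx=3.4,fy=3.4)
cv2.imwrite("pics/s5.png",np.hstack([a,t])[:,:800,::-1])
E
```

```text
(no output)
```

View pics/s5.png

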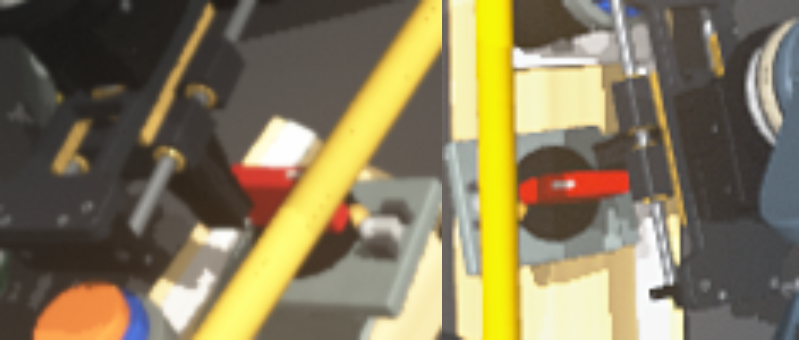

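The bar has turned from about 27° to about 5° in the top view, and the finger is now beside its downhill end at the detent. I'll keep pushing.

```bash

python3 -m inch '[0.02,-0.05,0,0,0,0,0.04,-0.1,0,0,0,0]' |sed -n 2,4p
python3 -m inch '[0.01,-0.05,0,0,0,0,0.02,-0.1,0,0,0,0]' |sed -n 2,4p
python3 -m inch '[0.01,-0.05,0,0,0,0,0.02,-0.1,0,0,0,0]' |sed -n 2,4p
python3 - <<'E'
from plan import *
p,r=now();print(kin(p))
E
```

```text
position: [0.5505, 0.0557, 0.1359]
tool_rot: [0.61, 0.734, 0.192, -0.229]
ft_force: [4.9, -2.8, -5.2]
position: [0.5452, 0.0549, 0.1371]
tool_rot: [0.611, 0.733, 0.194, -0.226]
ft_force: [20.1, 4.6, -10.3]
position: [0.5434, 0.053, 0.1378]
tool_rot: [0.613, 0.733, 0.197, -0.219]
ft_force: [30.1, 7.6, -16.8]
[29.7  0.6 -0.3]
```

```bash
python3 - <<'E'
from plan import *
from rig import camera
a=camera("scene"); t=camera("top");cv2.imwrite("pics/top6.png",t[:,:,::-1])
a=cv2.resize(a[150:250,300:430],None,fx=3.4,fy=3.4); t=cv2.resize(t[170:270,240:345],None,fx=3.4,fy=3.4)
cv2.imwrite("pics/s6.png",np.hstack([a,t])[:,:800,::-1])
E
```

```text
(no output)
```

View pics/s6.png

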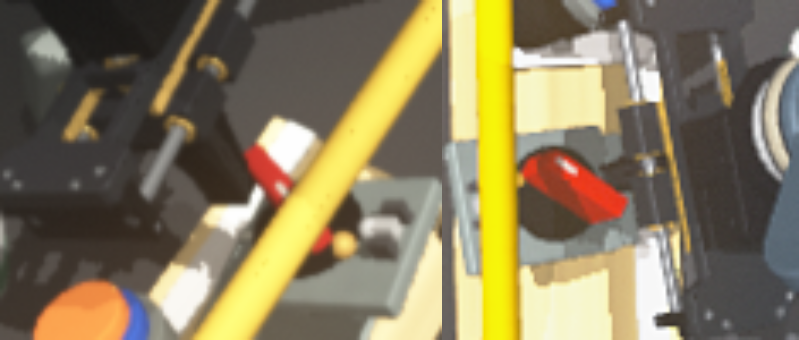

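The knob has clicked over: the bar jumped to about -33° and pushes back firmly, as it would at the end stop. I'll let go and retreat.

```bash

python3 -m inch '[-0.02,0.1,0,0,0,0,-0.03,0.25,0,0,0,0,-0.03,0.25,0,0,0,0]' |sed -n 1,4p
python3 -m inch '[0,0,-0.4,0,0,0,0,0,-0.8,0,0,0,0,0,-0.95,0,0,0]' |sed -n 2,4p
python3 -m inch '[0,0,-0.4,0,0,0,0,0,-0.8,0,0,0,0,0,-0.95,0,0,0,0,0,-0.95,0,0,0,0,0,-0.95,0,0,0]' |sed -n 1,4p
python3 - <<'E'
from plan import *
from rig import camera
for n in("scene","top"): cv2.imwrite(f"pics/{n}7.png",camera(n)[:,:,::-1])
a=cv2.imread("pics/scene7.png");t=cv2.imread("pics/top7.png")
a=cv2.resize(a[130:290,230:420],None,fx=2.5,fy=2.5); t=cv2.resize(t[120:280,245:375],None,fx=2.5,fy=2.5)
cv2.imwrite("pics/s7.png",np.hstack([a,t])[:,:800])
WK={"scene":(355,180,425,245),"top":(255,205,300,245)}
def run(s,x0,st):
    Rd,Ig={},{}
    for n in WK:
        h=hsv(n,f"pics/{n}{s}.png");H,S_,v=h[...,0],h[...,1],h[...,2]
        Rd[n]=blob(((H<10)|(H>172))&(S_>140)&(v>60),WK[n]);Ig[n]=cv2.dilate(blob((H>=12)&(H<35)&(S_>120),WK[n]).astype(np.uint8),np.ones((3,3)))>0
    def c(p):
        e=0
        for n in WK:
            m=np.zeros((400*S,640*S),np.uint8);fill(m,n,box(KG+p[1:4],FK@R.from_euler("z",p[0]).as_matrix(),.028,.007,-.0185,.012),1)
            e+=(np.abs(down(m)-Rd[n])*~Ig[n]).sum()
        return e
    r=min((minimize(c,[a,0,0,0],method="Nelder-Mead",options=dict(initial_simplex=np.array([[a,0,0,0],[a+.3,0,0,0],[a,.004,0,0],[a,0,.004,0],[a,0,0,.004]]))) for a in x0),key=lambda r:r.fun)
    print(s,r.x,r.fun);return r.x[0]
print("turn",run(0,[.2,.4],0)-run(7,[-.5,-.9],0))
E
```

```text
time: 9.3
position: [0.5509, 0.058, 0.137]
tool_rot: [0.608, 0.734, 0.19, -0.234]
ft_force: [-0.7, 0.5, 0.3]
position: [0.5582, 0.0139, 0.2015]
tool_rot: [0.608, 0.734, 0.19, -0.234]
ft_force: [0.5, -0.1, -0.0]
time: 9.97
position: [0.5653, -0.0271, 0.2613]
tool_rot: [0.608, 0.734, 0.19, -0.236]
ft_force: [-0.6, 0.8, -0.1]
0 [ 3.03432089e-01  1.31352447e-04 -1.49757042e-04  1.00277681e-04] 67.75
7 [-6.97522083e-01  7.94758229e-04 -5.22248494e-04 -8.89358910e-04] 85.8125
turn 1.0009541721604909
```

View pics/s7.png

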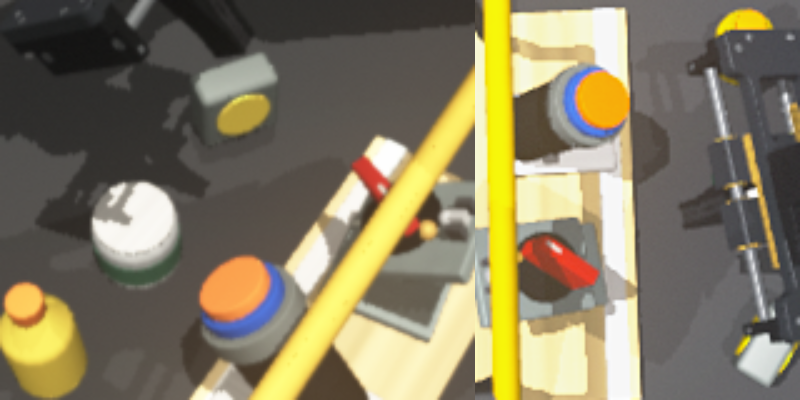

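The bar has turned 1.00 rad from its start and stayed there after release. That puts the knob past over-centre whatever angle it started at, and the first resistance suggests it now reads about 1.3. The tubes are home, the bystanders stand where they were, and the tool is clear.

```bash
python3 -c "
from rig import *
print(hand_in())"
```

```text
the job is handed in; nothing more can be done
None
```

The job is handed in: both tube sections are fully home, innermost first, and the red knob is clicked past its detent and released. The rail was not bumped and the glue, tape and tin stand where they were; the hand-in returned no verdict.

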